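Close a mailing carton and hold it under the hand press

TASK

Get the tank wagon ready for the post: fold the carton's left and right end flaps in flat, then close the lid fully over them. Pull the press lever down by its black ball knob until it is level, with its red pointer in the green band, so that the sprung foot bears on the lid and bonds the adhesive strips, and finish while still holding it there: do not let go, as the lever springs back. Leave the blue wagon, the tape measure and the paint jar where they are.

Things in the scene. Friction and masses are not known exactly. Their poses are not given: they have to be found in the camera images.
- press: Blue bench hand press, fixed to the bench, with an open brown mailing carton in it. Origin on the bench top under the middle of the carton; x points from the front (robot side) to the pivot column at the back, y left, z up. Base plate 205 x 212 x 8 mm, x from -70 to +136 mm, with 12 mm high strips round the carton. All positions below called 'of the press' are in this frame.
- carton: brown mailing carton, a white tank wagon inside, fixed in the press; origin under its middle on the base plate, 8 mm above the bench, axes as the press. 80 mm in x (-40 to +40), 180 mm in y (-90 to +90), walls 3 mm thick, upper rim 78 mm above the bench; end flaps at the left and right, lid hinged on the front rim, all 3 mm card
- pivot (a point): middle of the lever's pivot pin, parallel to y, at x = +95 mm, y = 0, z = 120 mm of the press, on a blue column 34 mm deep and 42 mm wide. The lever swings in the plane y = 0 of the press; at rest it stands up, leaning 15 degrees back from upright, its foot then behind x = +65 mm and above z = 180 mm of the press
- left_flap_hinge (a point): middle of the left end flap's hinge line, at x = 0, y = +88.5 mm, z = 74 mm of the press; the hinge line is parallel to the press's x
- left_flap_edge (a point): middle of the free edge of the left end flap, 45 mm from its hinge (flap 72 mm wide along the hinge)
- left_flap (a joint): angle of the left end flap: 0 = folded in flat and level (top face 75.5 mm above the bench), 1.57 = upright, more = leaning outward to the left. Starts at 1.6 to 2.1; its stiff crease lets it stay where it is left, and a push of about 0.5 N at the edge moves it
- right_flap_hinge (a point): the same for the right end flap, at x = 0, y = -88.5 mm, z = 74 mm of the press
- right_flap_edge (a point): middle of the free edge of the right end flap, 45 mm from its hinge
- right_flap (a joint): angle of the right end flap, as for the left: 0 = folded in flat, 1.57 = upright, more = leaning outward to the right; starts at 1.6 to 2.1 and stays where it is left
- lid_hinge (a point): middle of the lid's hinge line, along the carton's front rim: x = -40 mm, y = 0, z = 79.5 mm of the press, parallel to the press's y
- lid_edge (a point): middle of the lid's free edge, 80 mm from its hinge (lid 180 mm wide along the hinge)
- lid (a joint): angle of the lid: 0 = shut and level on the carton's rim over the end flaps (top face 81 mm above the bench), 1.57 = upright, more = leaning toward the robot. Starts at 1.75 to 2.05; its stiff crease lets it stay where it is left, and a push of about 0.6 N at the edge moves it
- knob (a point): centre of the black ball knob, 32 mm in diameter, at the end of the press lever, 170 mm from the pivot pin. At rest it is at x = +139 mm, z = 284 mm of the press; with the lever level (pointer in the green band) at x = -75 mm, z = 120 mm, in front of the carton. The steel lever behind it is 12 mm wide and 18 mm deep
- press_lever (a joint): angle (rad) through which the lever has been pulled down and forward: 0 = at rest, 1.833 = level, middle of the green band. Band 1.773 to 1.893 (knob centre 110 to 130 mm above the bench), stop at 1.943. A return spring drives it up when let go. The foot meets the shut lid at about 1.76; held level, the knob takes about 10 N
- presser_foot: sprung presser foot under the lever: rubber-faced bar 150 mm long across the carton, 26 mm wide, 80 mm from the pivot pin; origin in the middle of its rubber face. It bears on the shut lid with about 9 N when the lever is level
- blue_wagon: blue model wagon, 32 x 139 x 41 mm, standing on the bench to the left of the press; origin under its middle
- tape_measure: yellow tape measure, 36 x 72 x 58 mm, standing on the bench to the right of the press; origin under its middle
- paint_jar: small paint jar with a black cap and dark red paint, 30 mm in diameter, 42 mm high, standing to the right of the press and farther back; origin under its middle

How it is judged:
By the outcome, as a careful person would: the job done as asked, in the order asked, and still so for the second after the job is handed in, while the arm keeps its last pose, push and grip.
It also fails if it takes over 61 s, if anything falls off the work surface, if the arm or the gripper's body presses on something with over 40 N, if the wrist force passes 120 N, or if a joint passes its speed limit or range.

ROBOT

A 6-joint arm with a two-finger parallel gripper is mounted at the origin on a cart in front of the work surface, level with it; the furniture and walls round the work are solid. World frame = base frame: x ahead of the robot, y to its left, z up, the work surface at z = 0. Lengths are in m, angles in rad, forces in N, time in s.
With the tool pointing down it reaches from about 0.375 to 0.925 m from the base axis. Payload 5.7 kg.
Tool frame: the origin (TCP) lies on the centre line of the jaws, within the pads' length; the fingertips stand 14 mm ahead of it and the grasp point (between the pads) lies 5 mm behind it; z points along the fingers, y is the line along which they close (so a half turn about z gives the same grasp; the last joint's range is limited). The gripper opens to 85 mm and grips with 20 to 120 N. Pads are 22 mm wide; open, the fingers measure 114 mm over their backs; the gripper's body (76 mm by 85 mm) begins 54 mm behind the grasp point. The pads swing forward as they close: fully open they stand 13 mm farther back than shut.
Start: joints at [-1.298, 0.359, 1.51, -0, 1.272, -0.115], TCP at [0.227, -0.555, 0.245] pointing down, gripper open.
Joint ranges: [-2.97, 2.97], [-1.01, 2.36], [0.21, 2.38], [-0.96, 4.11], [0.2, 2.71], [-2.98, 2.98]. Speed limits (rad/s): [2.39, 2.39, 3.14, 3.14, 3.14, 3.14].

INTERFACE

Orientations are given as a unit quaternion [x, y, z, w].
In Python, from rig import arm, viewer, telemetry gives the robot as it stands. Calls block until the motion is done:
- arm.move_ptp(position, orientation): joint-space move of the TCP to a pose.
- arm.movel(position, rotation=None, v=0.15, threshold=None): straight line of the TCP; rotation=None keeps the orientation; v is the mean speed in m/s. With threshold (N) it stops when the force on the tool has changed by that much, and returns True; else False.
- arm.move_joints(angles): joint-space move.
- arm.gripper_to(opening, grasp_force=None): finger opening in m; grasp_force is the grip in N (None keeps the last); returns when the fingers have stopped.
- arm.sleep(seconds).
- arm.ik(position, orientation): joint angles nearest the present ones, or None.
- viewer.grab_frame(name): name is "side" or "top"; returns a dict with "img" (400x640x3 uint8, red, green, blue), "range_z" (400x640 float32, m along the optical axis (not along the pixel's ray), 0 where there is no reading), "fx", "fy", "cx", "cy" (pixels), "world_from_camera" (4x4, takes a point from camera to world coordinates). Camera axes: x right, y down, z forward; pixel columns grow to the right and rows downward; lengths in m; the calibration is good to about 2 mm. A picture is of the moment at which its call begins.
A pose or a line that the arm cannot do raises arm.IKError and nothing moves.
- arm.finish_job(): hands the job in; it is judged then, once.
Readings, each from a call of its own:
- telemetry.current_time(): time.
- telemetry.current_q(): joint angles.
- telemetry.current_dq(): joint speeds.
- telemetry.current_tau(): joint torques, N m.
- telemetry.current_position(): TCP position.
- telemetry.current_eef_rot(): TCP orientation.
- telemetry.current_ft_force(): force on the tool from outside, world axes, zero at the start.
- telemetry.current_wrist_torque(): the same for the moment, N m.
- telemetry.current_finger_gap(): finger opening in m.
- telemetry.current_grasp_force(): force on a finger pad.
Only numpy, scipy, OpenCV 4.12 (cv2) and the standard library are available. Lean on these libraries where they do the work, as an engineer would, in place of code of your own. Each camera call takes 0.05 s, during which the arm holds its last target. There are 200 camera calls.

## Working session

There is one attempt and no reset: what is moved stays moved. The work goes in short steps, each a Python script; the robot and the scene stay as the last script left them, time stands still between calls to the robot, and variables do not carry over. Pictures are saved under pics/ and viewed, at most 10 in all, crops included, and the job is handed in when it is done.

```bash
mkdir -p pics; ls; python3 - <<'E'
from rig import arm, viewer, telemetry
import cv2,numpy as np
ims=[]
for n in("top","side"):
    f=viewer.grab_frame(n); np.savez(f"{n}.npz",**f); cv2.imwrite(f"pics/{n}0.png",f["img"][:,:,::-1])
    print(n,f["fx"],f["cx"],f["cy"],np.round(f["world_from_camera"],3).tolist())
print(telemetry.current_time(),telemetry.current_eef_rot())
E
```

```text
pics
top 420.22233458604063 316.7704613095781 204.91610869823822 [[0.023, -0.994, 0.109, 0.484], [-1.0, -0.02, 0.023, 0.012], [-0.021, -0.109, -0.994, 1.269], [0.0, 0.0, 0.0, 1.0]]
side 387.9530784492658 316.3689338880816 196.6222088101649 [[0.977, -0.083, 0.196, 0.414], [-0.213, -0.415, 0.884, -0.848], [0.008, -0.906, -0.424, 0.595], [0.0, 0.0, 0.0, 1.0]]
0.1 [ 9.81261607e-01  1.92678401e-01 -7.41044196e-05 -8.29080085e-04]
```

View pics/top0.png

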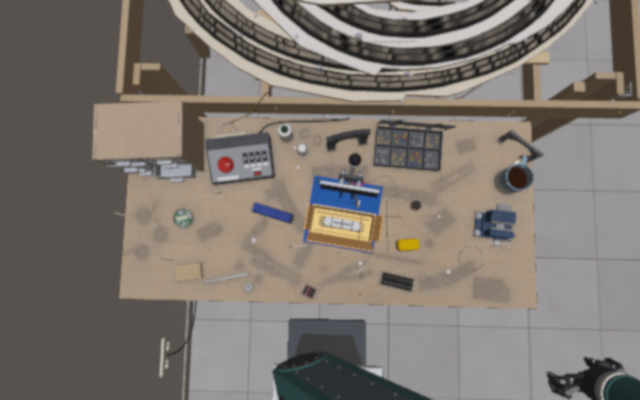

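View pics/side0.png

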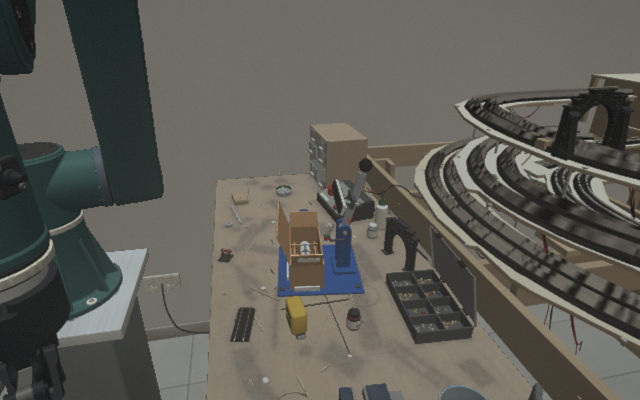

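The top view shows the press at about (343,215), its knob at (355,159), the blue wagon at (272,212), the tape at (408,244) and the jar at (415,205). The side view shows the lid leaning toward the robot, at about (288,230), and the knob at (365,165).

```bash
cat > h.py <<'E'
import numpy as np,cv2
def pts(f):
    z=np.asarray(f["range_z"],float); v,u=np.indices(z.shape)
    c=np.stack([(u-f["cx"])/f["fx"]*z,(v-f["cy"])/f["fy"]*z,z,np.ones_like(z)],-1)
    p=(c@np.asarray(f["world_from_camera"]).T)[...,:3]; p[z<=0]=np.nan
    return p
def hsv(f): return cv2.cvtColor(np.ascontiguousarray(f["img"]),cv2.COLOR_RGB2HSV)
E
python3 - <<'E'
from h import *
for n in("top","side"):
    f=dict(np.load(n+".npz")); P=pts(f); H=hsv(f)
    blue=(H[...,0]>100)&(H[...,0]<125)&(H[...,1]>150)&(H[...,2]>50)
    m=blue&(P[...,2]>-.004)&(P[...,2]<.03)&(P[...,0]>.3)&(P[...,0]<.85)
    k,l,s,c=cv2.connectedComponentsWithStats(m.astype(np.uint8))
    for i in range(1,k):
        if s[i,4]<15: continue
        q=P[l==i]; r=cv2.minAreaRect(q[:,:2].astype(np.float32)*1000)
        print(n,s[i],np.round(r[0]),np.round(r[1]),round(r[2],2),"z",np.round(np.nanpercentile(q[:,2],[5,50,95]),4))
    dark=(H[...,2]<45)&(P[...,2]>.2)&(P[...,2]<.33)&(P[...,0]>.4)&(P[...,0]<.9)&(abs(P[...,1])<.3)
    k,l,s,c=cv2.connectedComponentsWithStats(dark.astype(np.uint8))
    for i in range(1,k):
        if s[i,4]>15: print(n,"dark",s[i],c[i],np.nanmedian(P[l==i],0))
    br=(H[...,0]<22)&(H[...,1]>90)&(P[...,2]>.07)&(P[...,2]<.2)&(P[...,0]>.35)&(P[...,0]<.8)&(abs(P[...,1])<.3)
    print(n,"brown",br.sum(),np.nanpercentile(P[br],[1,50,99],axis=0).round(3).tolist())
    # wagon, tape, jar
    yel=(H[...,0]>20)&(H[...,0]<32)&(H[...,1]>190)&(P[...,2]<.1)
    print(n,"tape",yel.sum(),np.nanpercentile(P[yel],[2,50,98],axis=0).round(3).tolist())
    I=f["img"]; y,x=(130,290) if n=="top" else (140,250)
    cv2.imwrite(f"pics/{n}1.png",cv2.resize(I[y:y+130,x:x+130,::-1] if n=="top" else I[y:y+180,x:x+160,::-1],None,fx=3.3,fy=3.3,interpolation=2))
E
```

```text
top [311 177  45  32 660] [661. -13.] [135.  79.] 82.23 z [0.0034 0.0085 0.0193]
top [321 178  17   4  28] [701.   5.] [49.  5.] 80.07 z [0.0039 0.0082 0.011 ]
top [365 185  10   3  15] [ 683. -118.] [27.  4.] 81.54 z [0.0025 0.0065 0.0114]
top [357 193  24  20 305] [ 638. -112.] [68. 60.] 81.79 z [0.0035 0.0075 0.012 ]
top dark [350 155  10  10  69] [354.44927536 159.53623188] [ 0.69875903 -0.05135296  0.296859  ]
top dark [322 186  54  10  87] [348.50574713 190.51724138] [ 0.63786903 -0.04466593  0.20970101]
top brown 1007 [[0.494, -0.139, 0.072], [0.524, -0.032, 0.107], [0.729, 0.297, 0.156]]
top tape 207 [[0.495, -0.252, 0.048], [0.509, -0.224, 0.057], [0.524, -0.195, 0.061]]
side dark [360 159  12  13 104] [365.10576923 165.67307692] [ 0.69964211 -0.0653534   0.28735052]
side dark [333 182   8  31 102] [336.49019608 197.44117647] [ 0.6363419  -0.06373983  0.21187398]
side brown 1168 [[0.493, -0.14, 0.071], [0.547, 0.003, 0.101], [0.665, 0.068, 0.157]]
side tape 0 [nan, nan, nan]
  return np.nanmean(a, axis, out=out, keepdims=keepdims)
```

View pics/top1.png

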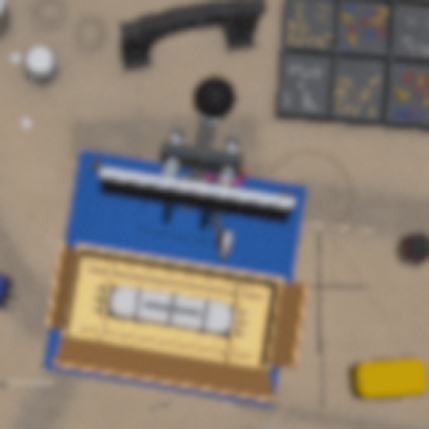

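View pics/side1.png

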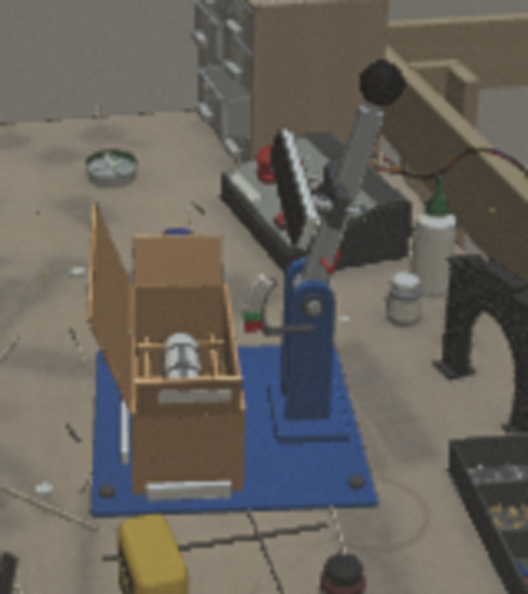

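The crops give a clear view of the plate: top crop corners at about (80,150), (303,187), (272,403) and (45,367), which means a yaw of about -8°. Both flaps stand slightly outward, the lid leans to the robot, and the knob is clear. Next I'll fit the plate and triangulate the knob.

```bash
python3 - <<'E'
from h import *
A=[];rays=[]
for n,k in(("top",(354.45,159.54)),("side",(365.1,165.67))):
    f=dict(np.load(n+".npz")); P=pts(f); H=hsv(f); W=f["world_from_camera"]
    b=(H[...,0]>98)&(H[...,0]<128)&(H[...,1]>110)&(H[...,2]>30)
    # cast blue pixels on the z=8mm plane, keep those whose range agrees
    v,u=np.nonzero(b&(np.abs(P[...,2]-.008)<.012)); d=np.stack([(u-f["cx"])/f["fx"],(v-f["cy"])/f["fy"],np.ones(len(u))],1)@W[:3,:3].T
    q=W[:3,3]+d*((.008-W[2,3])/d[:,2])[:,None]
    q=q[(q[:,0]>.42)&(q[:,0]<.76)&(q[:,1]<.1)&(q[:,1]>-.2)]
    r=cv2.minAreaRect((q[:,:2]*1000).astype(np.float32)); print(n,len(q),r); A.append(q)
    d=W[:3,:3]@[(k[0]-f["cx"])/f["fx"],(k[1]-f["cy"])/f["fy"],1]; d/=np.linalg.norm(d); rays.append((W[:3,3],d))
r=cv2.minAreaRect((np.vstack(A)[:,:2]*1000).astype(np.float32)); print("both",r)
M=sum(np.eye(3)-np.outer(d,d) for c,d in rays); k=np.linalg.solve(M,sum((np.eye(3)-np.outer(d,d))@c for c,d in rays))
print("knob",k,[np.linalg.norm(np.cross(k-c,d)) for c,d in rays])
for yaw in(-7.5,-8,-8.5,-9):
    t=np.radians(yaw);R=np.array([[np.cos(t),-np.sin(t)],[np.sin(t),np.cos(t)]])
    print(yaw,"origin from knob",k[:2]-R@[.139,0], "from plate", np.array(r[0])/1000-R@[.033,0])
    for q in A:
        l=q[:,:2]@R; print("  ",np.percentile(l,[.5,99.5],axis=0).round(4).tolist())
E
```

```text
top 1147 ((599.03271484375, -38.18891906738281), (206.8197479248047, 198.20291137695312), 81.8067855834961)
side 1654 ((598.4970703125, -41.775596618652344), (209.444580078125, 201.2832489013672), 81.47270965576172)
both ((598.5533447265625, -40.552459716796875), (212.14901733398438, 201.3957061767578), 81.64529418945312)
knob [ 0.70351995 -0.05319384  0.28246658] [np.float64(0.0009734661808325738), np.float64(0.0009734661808325558)]
-7.5 origin from knob [ 0.56570912 -0.0350507 ] from plate [ 0.56583566 -0.0362451 ]
   [[0.5154, -0.0629], [0.698, 0.1434]]
   [[0.4979, -0.0683], [0.6991, 0.1362]]
-8 origin from knob [ 0.56587269 -0.03384878] from plate [ 0.5658745  -0.03595975]
   [[0.5142, -0.0572], [0.6971, 0.1487]]
   [[0.498, -0.0626], [0.6986, 0.1417]]
-8.5 origin from knob [ 0.56604675 -0.03264834] from plate [ 0.56591582 -0.03567475]
   [[0.5129, -0.0515], [0.6963, 0.1539]]
   [[0.4981, -0.0571], [0.6983, 0.1472]]
-9 origin from knob [ 0.56623127 -0.03144945] from plate [ 0.56595963 -0.03539012]
   [[0.5115, -0.0458], [0.6961, 0.1596]]
   [[0.4979, -0.052], [0.698, 0.1527]]
```

```bash
cat >> h.py <<'E'
from rig import arm, viewer, telemetry as T
O=np.array([.566,-.0347,0]); YAW=np.radians(-8.3)
R=np.array([[np.cos(YAW),-np.sin(YAW),0],[np.sin(YAW),np.cos(YAW),0],[0,0,1]])
Q=[np.cos(YAW/2),np.sin(YAW/2),0,0]      # tool down, jaws close along the press's y
w=lambda x,y,z: (O+R@np.array([x,y,z])).tolist()
loc=lambda p: R.T@(np.asarray(p)-O)
TIP=.014
def tip(x,y,z,v=.15,th=None): return arm.movel(w(x,y,z+TIP),v=v,threshold=th)
def arc(fn,t0,r0,r1,n=8,v=.12):
    "fn(u,h): u inward from hinge, h above hinge"
    for t in np.linspace(t0,0.12,n):
        r=r1+(r0-r1)*t/t0; fn(r*np.cos(t),r*np.sin(t)+.0015,v)
def flap(s):   # s=+1 left, -1 right; leading corner of shut fingers, half depth 14.5 mm
    X=-.005
    g=lambda u,h,v,th=None: tip(X,s*(.0885-u+.0145),.074+h,v,th)
    g(-.05,.024,.15); arc(g,2.1,.028,.040)
    hit=g(.040,-.001,.04,3.); print("flap",s,hit,(loc(T.current_position())*1000).round(1),T.current_ft_force().round(1) if hasattr(T.current_ft_force(),'round') else T.current_ft_force())
    g(.040,.10,.25)
def snap(n,c):
    f=viewer.grab_frame(n); y,x,hh,ww=(130,290,130,130) if n=="top" else (140,250,180,160)
    cv2.imwrite(c,cv2.resize(f["img"][y:y+hh,x:x+ww,::-1],None,fx=3.3,fy=3.3,interpolation=2)); return f
E
python3 - <<'E'
from h import *
arm.gripper_to(0)
arm.move_ptp(w(-.005,-.155,.20),Q); print(T.current_q(),T.current_time())
flap(-1); print(T.current_time())
f=snap("side","pics/s2.png")
E
```

```text
[-4.56932826e-01  3.61469019e-01  1.62943448e+00 -3.57765753e-04
  1.15029736e+00  1.25937013e+00] 2.6333
flap -1 True [ -4.2 -63.6  89.5] [-1.5 -0.4  4.8]
6.3417
```

View pics/s2.png

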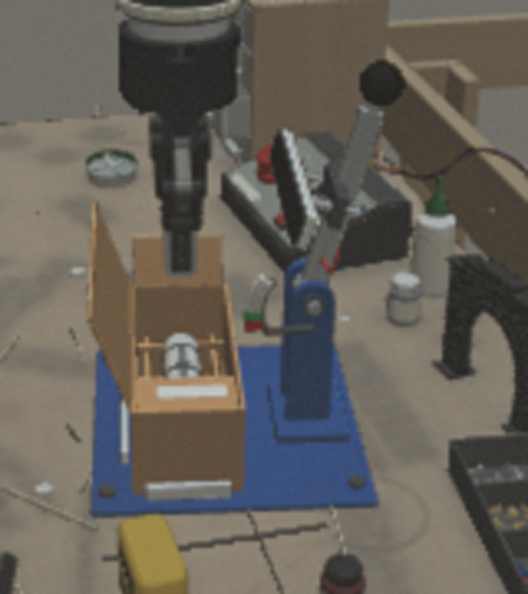

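The right flap now lies flat (white strip at about (190,390)), with contact at 75.5 mm as expected. Left flap and lid are next.

```bash
python3 - <<'E'
from h import *
tip(-.005,-.06,.20,.25); tip(-.005,.153,.20,.25); flap(1)
tip(-.02,.05,.21,.25); tip(-.14,0,.21,.25)
g=lambda u,h,v,th=None: tip(-.040+u-.011,0,.0795+h,v,th)
g(-.055,.045,.2); arc(g,2.2,.055,.052,10)
hit=g(.052,-.001,.04,4.); print("lid",hit,(loc(T.current_position())*1000).round(1),T.current_ft_force())
g(.052,.03,.2); print(T.current_time())
snap("side","pics/s3.png")
E
```

```text
flap 1 True [-4.2 63.5 89.5] [-1.4 -0.6  5.3]
lid True [ 1.6  0.  95. ] [-0.68585588 -0.22486993  5.75126662]
16.2167
```

View pics/s3.png

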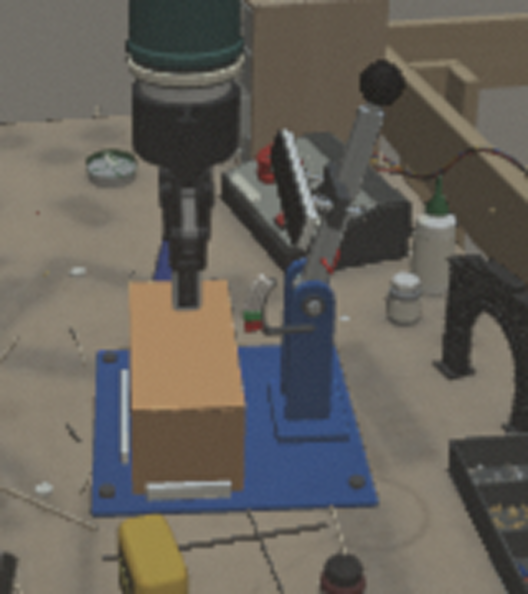

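The lid is shut level, with contact at 81 mm. Now I'll grip the knob.

```bash
cat >> h.py <<'E'
def knob(a,dz=0,dy=0):
    e=np.radians(75)+a; return w(.095+.17*np.cos(e),dy,.120+.17*np.sin(e)-.005+dz)
E
python3 - <<'E'
from h import *
print(loc([.70352,-.05319,.28247]))
tip(-.02,0,.21,.25); arm.gripper_to(.06,50)
arm.move_ptp(knob(0,.08),Q)
print(arm.movel(knob(0),v=.12,threshold=8)); print(T.current_ft_force())
arm.gripper_to(0,50)
print(T.current_finger_gap(),T.current_grasp_force(),T.current_ft_force(),loc(T.current_position()),T.current_time())
snap("side","pics/s4.png")
E
```

```text
[0.13874873 0.00155553 0.28247   ]
False
[-0.37853654  0.30751102  1.3309725 ]
0.02947072240054361 48.97288620471954 [0.4095361  5.61713483 3.72991021] [0.13982787 0.00216655 0.28103991] 19.4667
```

View pics/s4.png

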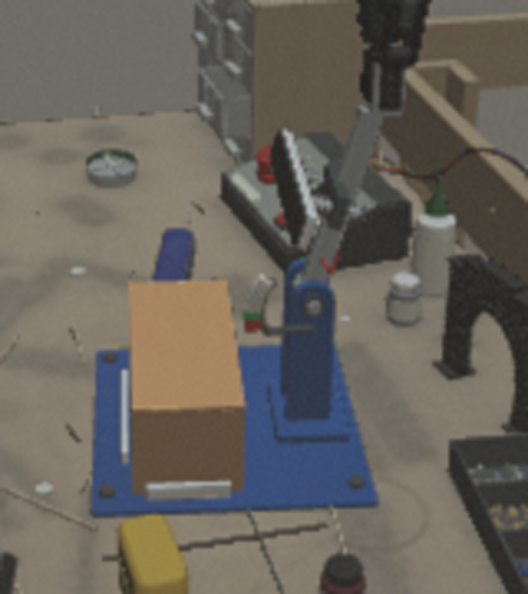

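```bash
python3 - <<'E'
from h import *
for a in np.linspace(.05,.5,4):
    arm.movel(knob(a,0,.003),v=.1); print(round(a,2),round(T.current_finger_gap(),4),np.round(T.current_ft_force(),1),(loc(T.current_position())*1000).round(1),(loc(knob(a))*1000).round(1))
print(T.current_time()); snap("side","pics/s5.png")
E
```

```text
0.05 0.0296 [ 2.2 -4.   3.3] [132.2   2.4 282.9] [130.7   0.  281.2]
0.2 0.0298 [ 2.4 -4.3  7.4] [106.8   2.3 286.2] [105.5  -0.  284.7]
0.35 0.0296 [ 2.6 -4.3  7. ] [ 81.1   2.4 285.4] [ 80.   -0.  284.3]
0.5 0.0297 [ 1.3 -4.3  6.3] [ 55.8   2.4 281.1] [ 54.9  -0.  280.2]
20.9917
```

View pics/s5.png

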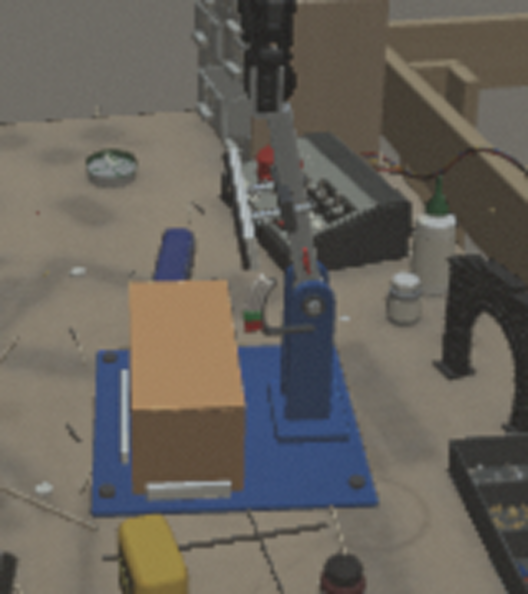

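The lever follows the gripped knob, with low forces. I'll carry on to level.

```bash
python3 - <<'E'
from h import *
for a in np.linspace(.65,1.833,9):
    arm.movel(knob(a,0,.0018),v=.1); print(round(a,2),round(T.current_finger_gap(),4),np.round(T.current_ft_force(),1),(loc(T.current_position())*1000).round(1),(loc(knob(a))*1000).round(1))
    if max(abs(np.array(T.current_ft_force())))>40: break
print(T.current_time(),T.current_grasp_force()); f=snap("side","pics/s6.png"); np.savez("s6.npz",**f)
E
```

```text
0.65 0.0292 [ 1.5 -0.3  7.1] [ 31.1   2.3 273.1] [ 30.7   0.  272.4]
0.8 0.0003 [ 0.6 -0.5 -0.5] [  7.2   2.4 260.6] [  8.2  -0.  261.2]
0.95 0.0 [ 0.2 -0.4 -0. ] [-12.5   1.9 246.3] [-12.4  -0.  246.8]
1.09 -0.0 [ 0.6 -0.4 -0.3] [-30.3   1.8 229.6] [-30.7  -0.  229.5]
1.24 0.0 [-0.1  0.1  0.7] [-45.8   1.8 209.9] [-46.2  -0.  209.7]
1.39 0.0 [ 0.9 -0.  -0.1] [-58.3   1.8 188.1] [-58.6   0.  187.9]
1.54 -0.0003 [-0.1 -0.6  0.1] [-67.3   1.8 164.7] [-67.6   0.  164.5]
1.69 -0.0004 [0.6 0.1 0.3] [-72.9   1.8 140.2] [-73.2  -0.  140. ]
1.83 -0.0001 [-0.1  0.4 -0.7] [-74.8   1.8 115.2] [-75.   -0.  114.9]
24.65 0.0
```

View pics/s6.png

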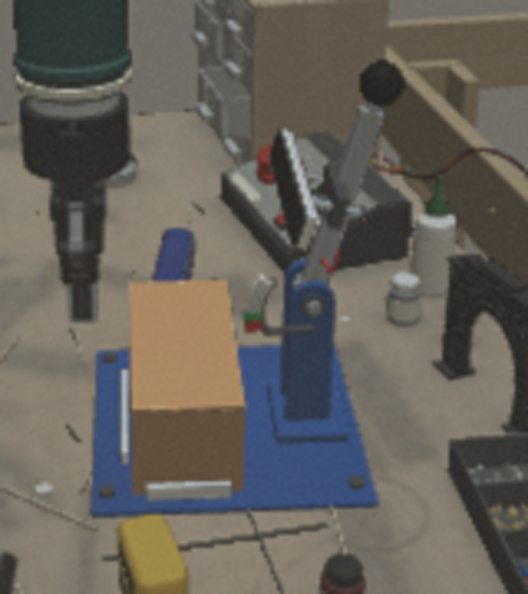

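The knob slipped out at about 0.75 rad because the pads held it above its equator (gap 29.6 mm, not 32), and the lever is back at rest. The knob is at (383,82) in the crop and the lid is still shut. I'll grip deeper and harder, and check that the gap is about 32 mm.

```bash
python3 - <<'E'
from h import *
p=loc(T.current_position()); arm.movel(w(p[0],0,.2),v=.25); arm.gripper_to(.06,90)
arm.move_ptp(w(-.04,0,.36),Q); arm.move_ptp(knob(0,.08,.0018),Q)
dz=-.010
print(arm.movel(knob(0,dz,.0018),v=.12,threshold=8),T.current_ft_force())
arm.gripper_to(0,90)
print(T.current_finger_gap(),T.current_grasp_force(),T.current_ft_force(),loc(T.current_position()),T.current_time())
if T.current_finger_gap()>.0305:
  for a in np.linspace(.1,.6,5):
    arm.movel(knob(a,dz,.0018),v=.1); print(round(a,2),round(T.current_finger_gap(),4),np.round(T.current_ft_force(),1),((loc(T.current_position())-loc(knob(a)))*1000).round(1))
print(T.current_time())
E
```

```text
False [ 0.37740589 -0.44460704 -0.08763452]
0.028681754104103035 88.18663001060486 [1.00407121 1.86695531 4.70782959] [0.13979036 0.00226719 0.27063995] 28.5333
28.5333
```

The smaller gap at higher force shows the pads are simply soft, so the grip was centred. The slip probably came from the ball turning in the pads, which uses up the friction. Tilting the tool with the lever avoids that, so I'll check how much tilt the arm can reach.

```bash
cat >> h.py <<'E'
from scipy.spatial.transform import Rotation as Ro
def pose(a,b,ext=.008,dy=.0018,back=0):
    "TCP pose gripping the knob at lever angle a, tool tilted b (tool z = (sin b,0,-cos b) of the press)"
    e=np.radians(75)+a; d=np.array([np.sin(b),0,-np.cos(b)])
    p=np.array([.095+.17*np.cos(e),dy,.120+.17*np.sin(e)])+d*(ext-back)
    q=(Ro.from_matrix(R)*Ro.from_euler('y',-b)*Ro.from_euler('x',np.pi)).as_quat()
    return w(*p),q
E
python3 - <<'E'
from h import *
print(Ro.from_quat(pose(0,.3)[1]).apply([0,0,1]),Ro.from_quat(Q).as_matrix().round(2).tolist(),Ro.from_quat(pose(0,0)[1]).as_matrix().round(2).tolist())
for a in(0,.3,.6,.9,1.2,1.5,1.833):
    print(a,[(round(b,1),np.round(q,2).tolist() if abs(b%.6)<.01 else 'ok') for b in np.arange(-1.2,1.61,.2) if (q:=arm.ik(*pose(a,b))) is not None])
E
```

```text
[ 0.29242487 -0.04266017 -0.95533649] [[0.99, -0.14, 0.0], [-0.14, -0.99, -0.0], [0.0, 0.0, -1.0]] [[0.99, -0.14, -0.0], [-0.14, -0.99, -0.0], [0.0, 0.0, -1.0]]
0 [(np.float64(-1.0), 'ok'), (np.float64(-0.8), 'ok'), (np.float64(-0.6), 'ok'), (np.float64(-0.4), 'ok'), (np.float64(-0.2), 'ok'), (np.float64(-0.0), 'ok'), (np.float64(0.2), 'ok'), (np.float64(0.4), 'ok'), (np.float64(0.6), 'ok'), (np.float64(0.8), 'ok'), (np.float64(1.2), 'ok'), (np.float64(1.4), 'ok'), (np.float64(1.6), 'ok')]
0.3 [(np.float64(-1.0), 'ok'), (np.float64(-0.8), 'ok'), (np.float64(-0.6), 'ok'), (np.float64(-0.4), 'ok'), (np.float64(-0.2), 'ok'), (np.float64(-0.0), 'ok'), (np.float64(0.2), 'ok'), (np.float64(0.4), 'ok'), (np.float64(0.6), 'ok'), (np.float64(1.0), 'ok'), (np.float64(1.2), 'ok'), (np.float64(1.4), 'ok')]
0.6 [(np.float64(-1.2), [-0.17, 1.02, 0.72, -0.04, 2.61, 1.53]), (np.float64(-1.0), 'ok'), (np.float64(-0.8), 'ok'), (np.float64(-0.6), 'ok'), (np.float64(-0.4), 'ok'), (np.float64(-0.2), 'ok'), (np.float64(-0.0), 'ok'), (np.float64(0.2), 'ok'), (np.float64(0.4), 'ok'), (np.float64(0.6), 'ok')
[... 486 characters left out ...]
'), (np.float64(-0.4), 'ok'), (np.float64(-0.2), 'ok'), (np.float64(-0.0), 'ok'), (np.float64(0.2), 'ok'), (np.float64(0.4), 'ok'), (np.float64(0.6), 'ok')]
1.5 [(np.float64(-1.2), [-0.17, 0.97, 1.12, -0.03, 2.26, 1.54]), (np.float64(-1.0), 'ok'), (np.float64(-0.8), 'ok'), (np.float64(-0.6), 'ok'), (np.float64(-0.4), 'ok'), (np.float64(-0.2), 'ok'), (np.float64(-0.0), 'ok'), (np.float64(0.2), 'ok'), (np.float64(0.4), 'ok')]
1.833 [(np.float64(-1.2), [-0.17, 1.02, 1.15, -0.03, 2.17, 1.55]), (np.float64(-1.0), 'ok'), (np.float64(-0.8), 'ok'), (np.float64(-0.6), 'ok'), (np.float64(-0.4), 'ok'), (np.float64(-0.2), 'ok'), (np.float64(-0.0), 'ok'), (np.float64(0.2), 'ok'), (np.float64(0.4), 'ok')]
```

Tilt can go from -0.4 to +0.4. I'll check clearance behind the knob first, then regrip with the tool tilted back. The ball turns in the pads during the early, light-load part, and the tool tracks the lever after that.

```bash
python3 - <<'E'
from h import *
for n in("top","side"):
    P=pts(dict(np.load(n+".npz"))); m=(abs(P[...,1]+.06)<.16)&(P[...,0]>.73)&(P[...,0]<1.3)
    for lo,hi in((.1,.2),(.2,.3),(.3,.45),(.45,.6),(.6,.8)):
        k=m&(P[...,2]>lo)&(P[...,2]<hi); print(n,lo,k.sum(),np.percentile(P[k][:,0],[1,5]).round(3) if k.sum() else '')
q0=np.array(T.current_q())
arm.gripper_to(.06,110); arm.movel(knob(0,.03,.0018),v=.25)
b0=-.4; p,q=pose(0,b0,.009,back=.05); print(np.round(arm.ik(p,q),2),np.round(q0,2))
E
```

```text
top 0.1 4597 [0.807 0.831]
top 0.2 7160 [0.949 0.963]
top 0.3 414 [1.077 1.079]
top 0.45 0 
top 0.6 0 
side 0.1 5375 [0.807 0.834]
side 0.2 4800 [0.946 0.959]
side 0.3 5563 [1.081 1.089]
side 0.45 151 [1.151 1.162]
side 0.6 0 
[-0.17  0.75  0.71 -0.01  2.08  1.54] [-0.17  0.49  1.22  0.    1.42  1.54]
```

```bash
python3 - <<'E'
from h import *
E=.009; b0,b1=-.6,.4; B=lambda a: max(b0,b1-(1.833-a))
arm.movel(knob(0,.09,.0018),v=.3)
arm.move_ptp(*pose(0,b0,E,back=.06)); print(arm.movel(pose(0,b0,E)[0],v=.12,threshold=8),T.current_ft_force())
arm.gripper_to(0,110)
print(T.current_finger_gap(),T.current_grasp_force(),T.current_ft_force(),T.current_time())
for a in np.r_[np.linspace(.12,.833,6),np.linspace(.95,1.833,8)]:
    p,q=pose(a,B(a),E); arm.movel(p,q,v=.15)
    g=T.current_finger_gap(); print(round(a,2),round(g,4),np.round(R.T@T.current_ft_force(),1),((loc(T.current_position())-loc(p))*1000).round(1))
    if g<.02: break
print(T.current_time()); snap("side","pics/s7.png")
E
```

```text
False [-0.88122987 -0.16555419  0.37394578]
0.028211172496763633 107.80644536018372 [2.51476061 1.11203733 5.75458559] 31.425
0.12 0.0282 [ 4.9  2.5 10. ] [0.7 0.4 1.9]
0.26 0.0282 [ 3.1  1.9 12.1] [0.5 0.5 1.9]
0.41 0.0278 [ 3.1  4.6 13.2] [0.8 0.3 2.2]
0.55 0.0279 [ 0.3  5.3 11.6] [-0.4  0.5  1.7]
0.69 0.0283 [-4.4  2.6 10.3] [ 0.2  0.6 -0.6]
0.83 0.0279 [ 12.    3.5 -10.3] [ 3.8  0.6 -2.9]
0.95 0.0278 [ 14.9   4.9 -10. ] [ 5.   0.6 -1.8]
1.08 0.028 [15.   3.2 -7.5] [ 5.6  0.6 -0.6]
1.2 0.0282 [12.6  5.2 -4.1] [5.9 0.6 0.5]
1.33 0.0281 [12.1  6.2 -0.3] [5.9 0.6 1.3]
1.45 0.0283 [8.8 6.8 2.8] [5.5 0.5 1.9]
1.58 0.0283 [7.6 8.4 5.3] [5.  0.5 2. ]
1.71 0.0279 [ 4.8 10.   7.1] [4.6 0.5 1.9]
1.83 0.0284 [ 2.7 11.2 11.1] [4.3 0.5 1.8]
35.8167
```

View pics/s7.png

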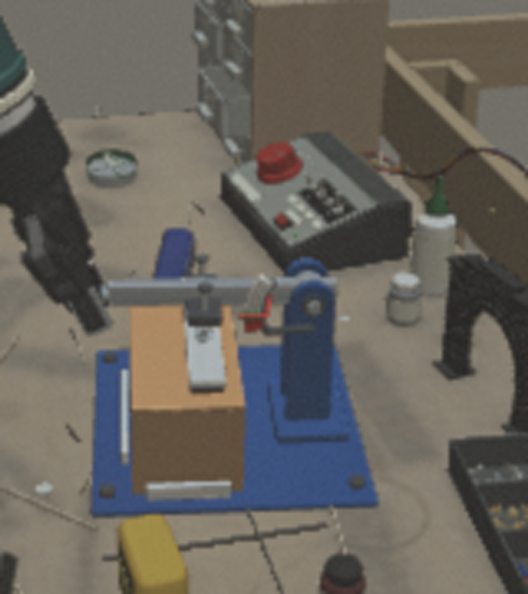

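The lever is pulled down and the foot bears on the lid; the red pointer is at about (258,318) by the band, and the lever looks level. I've used all 10 pictures, so I'll measure the lever angle from the range data.

```bash
cat > meas.py <<'E'
from h import *
def lever(n):
    f=viewer.grab_frame(n); P=(pts(f)-O)@R; H=hsv(f)
    m=(abs(P[...,1]-.0015)<.016)&(P[...,0]>-.05)&(P[...,0]<.07)&(P[...,2]>.1)&(P[...,2]<.15)&(H[...,1]<70)
    if n=="top":
        q=P[m]; q=q[abs(q[:,2]-.129)<.015]; c=np.polyfit(q[:,0],q[:,2],1); print(n,len(q),"slope",c.round(3),"z at pivot/knob",np.polyval(c,[.095,-.075]).round(4))
        return
    # side: mid line of the lever's side face, rays cast on the plane y=-4.5 mm of the press
    W=f["world_from_camera"]; C=R.T@(W[:3,3]-O); A=R.T@W[:3,:3]
    v,u=np.nonzero(m); d=np.stack([(u-f["cx"])/f["fx"],(v-f["cy"])/f["fy"],np.ones(len(u))],1)@A.T
    q=C+d*((-.0045-C[1])/d[:,1])[:,None]
    mid=np.array([[np.median(q[u==k,0]),(q[u==k,2].min()+q[u==k,2].max())/2,np.ptp(q[u==k,2])] for k in np.unique(u) if (u==k).sum()>3])
    c=np.polyfit(mid[:,0],mid[:,1],1); print(n,len(mid),"slope",c.round(3),"pivot/knob z",np.polyval(c,[.095,-.075]).round(4),"h",np.median(mid[:,2]).round(4))
    red=((H[...,0]<8)|(H[...,0]>172))&(H[...,1]>130)&(abs(P[...,1])<.05)&(P[...,0]>.0)&(P[...,0]<.11)&(P[...,2]>.08)
    gr=(H[...,0]>45)&(H[...,0]<85)&(H[...,1]>90)&(abs(P[...,1])<.05)&(P[...,0]>.0)&(P[...,0]<.11)&(P[...,2]>.05)
    for nm,k in(("red",red),("green",gr)): print(nm,k.sum(),np.argwhere(k).tolist()[:24],P[k].mean(0).round(3))
lever("top"); lever("side"); g=T; print(loc(T.current_position()),T.current_finger_gap(),T.current_time())
E
python3 meas.py
```

```text
top 254 slope [-0.032  0.127] z at pivot/knob [0.1241 0.1295]
side 40 slope [0.001 0.127] pivot/knob z [0.1271 0.127 ] h 0.0196
red 18 [[230, 331], [231, 331], [233, 331], [235, 324], [235, 325], [235, 326], [235, 327], [235, 328], [235, 329], [235, 330], [237, 327], [238, 325], [238, 326], [238, 327], [238, 328], [239, 325], [239, 326], [239, 327]] [ 0.053 -0.031  0.118]
green 0 [] [nan nan nan]
[-0.06719706  0.00226238  0.11358298] 0.028228385053917303 35.9667meas.py:16: RuntimeWarning: Mean of empty slice.
  for nm,k in(("red",red),("green",gr)): print(nm,k.sum(),np.argwhere(k).tolist()[:24],P[k].mean(0).round(3))
  ret = um.true_divide(
```

```bash
python3 - <<'E'
from h import *
arm.sleep(.5)
f=viewer.grab_frame("top"); P=(pts(f)-O)@R
m=(abs(P[...,1]-.0015)<.005)&(abs(P[...,2]-.129)<.02)
for lo,hi in((-.055,-.03),(-.03,-.01),(.035,.05),(.05,.07),(-.09,-.06)):
    q=P[m&(P[...,0]>lo)&(P[...,0]<hi)]; print("top",lo,len(q),np.median(q,0).round(4),q[:,2].std().round(4))
f=viewer.grab_frame("side"); P=(pts(f)-O)@R; W=f["world_from_camera"]; C=R.T@(W[:3,3]-O); A=R.T@W[:3,:3]
out=[]
for u in range(283,345,3):
    col=np.asarray(f["img"][215:245,u],float).mean(1); z=P[215:245,u,2]; y=P[215:245,u,1]
    i=np.nonzero((abs(y-.0015)<.014)&(z>.1)&(z<.145))[0]
    if not len(i): continue
    e=[]
    for v in(i.min()-.5+215,i.max()+.5+215):
        d=A@[(u-f["cx"])/f["fx"],(v-f["cy"])/f["fy"],1]; e.append(C+d*((-.0045-C[1])/d[1]))
    out.append((u,i.min()+215,i.max()+215,round(e[0][0],3),round(e[0][2],4),round(e[1][2],4)))
print(*out,sep="\n"); print(loc(T.current_position()),T.current_finger_gap(),R.T@T.current_ft_force(),T.current_time())
E
```

```text
top -0.055 35 [-0.0415  0.0013  0.1307] 0.0021
top -0.03 25 [-0.0192  0.0016  0.1315] 0.002
top 0.035 21 [0.0435 0.0017 0.1291] 0.0026
top 0.05 27 [0.0619 0.0014 0.1288] 0.0022
top -0.09 25 [-0.0694  0.0018  0.1367] 0.0032
(283, np.int64(225), np.int64(235), np.float64(-0.052), np.float64(0.1374), np.float64(0.1068))
(286, np.int64(225), np.int64(232), np.float64(-0.045), np.float64(0.1372), np.float64(0.115))
(289, np.int64(224), np.int64(232), np.float64(-0.038), np.float64(0.1397), np.float64(0.1147))
(292, np.int64(224), np.int64(232), np.float64(-0.031), np.float64(0.1395), np.float64(0.1145))
(295, np.int64(224), np.int64(232), np.float64(-0.024), np.float64(0.1393), np.float64(0.1143))
(298, np.int64(224), np.int64(232), np.float64(-0.016), np.float64(0.1391), np.float64(0.114))
(301, np.int64(224), np.int64(232), np.float64(-0.009), np.float64(0.1389), np.float64(0.1138))
(304, np.int64(224), np.int64(232), np.float64(-0.002), np.float64(0.1386), np.float64(0.1135))
(307, np.int64(224), np.int64(231), np.float64(0.005), np.float64(0.1384), np.float64(0.1161))
(310, np.int64(2
[... 430 characters left out ...]
1373), np.float64(0.1149))
(325, np.int64(224), np.int64(227), np.float64(0.049), np.float64(0.1371), np.float64(0.1259))
(331, np.int64(224), np.int64(229), np.float64(0.064), np.float64(0.1366), np.float64(0.1199))
(334, np.int64(224), np.int64(231), np.float64(0.071), np.float64(0.1364), np.float64(0.114))
(337, np.int64(224), np.int64(232), np.float64(0.079), np.float64(0.1362), np.float64(0.1109))
(340, np.int64(222), np.int64(226), np.float64(0.086), np.float64(0.1415), np.float64(0.1276))
(343, np.int64(219), np.int64(224), np.float64(0.093), np.float64(0.1496), np.float64(0.1329))
[-0.06719317  0.00226026  0.11363554] 0.028013363578389305 [ 1.81483598 11.0792993   9.86136697] 36.5667
```

The lever is steady at about 1.81, inside the band and holding 10 N. I'll bring it down 2.5 mm to the middle, recheck and hand in.

```bash
python3 - <<'E'
from h import *
p,q=pose(1.833,.4,.009); p[2]-=.0025
arm.movel(p,q,v=.02); arm.sleep(1.0)
for _ in range(2):
    f=viewer.grab_frame("top"); P=(pts(f)-O)@R
    m=(abs(P[...,1]-.0015)<.005)&(abs(P[...,2]-.129)<.02)
    md=lambda lo,hi: np.median(P[m&(P[...,0]>lo)&(P[...,0]<hi)],0)
    a,b=md(-.055,-.01),md(.035,.07); s=(b[2]-a[2])/(b[0]-a[0]); print("angle",1.833+s,a,b)
print(loc(T.current_position()),T.current_finger_gap(),R.T@T.current_ft_force(),T.current_time())
# objects and lid
d=(hsv(f)[...,0]>20)&(hsv(f)[...,0]<32)&(hsv(f)[...,1]>190)&(P[...,2]<.1)
print("tape",np.nanmedian((pts(f))[d],0))
k=(abs(P[...,1])<.085)&(abs(P[...,1])>.076)&(abs(P[...,0])<.03); print("lid z",np.nanpercentile(P[k][:,2],[5,50,95]))
E
```

```text
angle 1.8247466651030309 [-0.03266255  0.001169    0.12912399] [0.05266742 0.00157752 0.12841973]
angle 1.8241879368650957 [-0.03307696  0.00120945  0.12900153] [0.05243714 0.00137884 0.12824797]
[-0.06725749  0.00226916  0.11124167] 0.02763853516947959 [ 0.88301804 10.75509812 13.02591619] 37.9417
tape [ 0.50905918 -0.22336811  0.05650225]
lid z [0.07671964 0.08085489 0.08683005]
```

The lever reads 1.824, well inside the band and steady. The lid is at 81 mm and the tape measure hasn't moved.

```bash
python3 -c "
from rig import arm
print(arm.finish_job())"
```

```text
the job is handed in; nothing more can be done
None
```

The job is handed in: both end flaps are folded flat, the lid is shut over them, and the gripper is still holding the knob with the lever at about 1.82 rad, inside the green band; the knob slipped out on the first pull and the lever sprang back, but the second pull held.

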